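Register a die carrier in the corner of the datum jig and hold it there

TASK

On the grey datum jig, turn the steel hex nut anticlockwise (seen from above) until the brass strap has swung right out of the corner. Then set the aluminium die carrier down on the jig's plate and press it into the corner, so that its sides lie flush against both steel fences at once. The job ends while you are still holding the carrier in your fingers and pressing it against both fences, so do not let go; leave everything else on the bench where it is.

Things in the scene. Friction and masses are not known exactly. Their poses are not given: they have to be found in the camera images.
- jig: datum jig, fixed: a grey plate 130 x 130 x 10 mm with two steel fences 12 mm wide, 12 mm above the plate, at a right angle. Plate and fences are polished (friction about 0.2). Origin: centre of the plate's underside, on the worktop; x, y along its edges, z up; plate top at z = 10, fence tops at z = 22 mm. The corner is at its +x, +y side, at the back left. Jig positions below are in this frame
- back_fence: steel fence whose flat working face looks to the jig's -x, at jig x = 45 mm, from jig y = -20 to the left fence (45 mm). Rigid, polished. Origin at the middle of its underside
- left_fence: steel fence whose flat working face looks to the jig's -y, at jig y = 45 mm, from jig x = -30 to the back fence (45 mm). Rigid, polished. Origin at the middle of its underside
- corner (a point): the inner corner where the working faces of the two fences meet, at the level of the plate's top (jig 45, 45, 10 mm); axes as the jig's
- strap (a joint): angle of the brass strap, rad: at 0 it points to the jig's +y and lies across the corner, where it blocks the carrier; it grows as the nut is turned anticlockwise seen from above, up to the stop at 1.6, where it points to the jig's -x and leaves the corner free. It starts at 0 to 0.25, must be past 1.2 to count as clear, and stays where it is left (friction about 0.08 N m). The strap is 20 mm wide, 80 mm long from the pivot, and lies 2 to 8 mm above the plate
- nut (a point): centre of the top face of the steel hex nut that is one piece with the strap and turns it, on the upright pivot axis at jig (25, -45) mm. The nut is 20 mm across flats and 28 mm tall, its top 46 mm above the worktop, its foot on the strap 18 mm above the worktop. Its axes turn with the strap: y along the strap from the pivot to its free end, z up; two opposite flats face this x and -x, the other pairs lie 60 degrees round
- carrier: die carrier: a loose machined aluminium block 50 mm (its x) by 40 mm (its y), 42 mm tall, about 0.2 kg, with a cream-coloured tooth die 25 mm tall and 14 mm wide fixed upright in the middle of its top. Origin: centre of its underside, z up. It starts standing on the bare worktop to the right of the jig. Take it across the 40 mm or 50 mm sides by their upper half, so that the fingers stay above the fences. Any of its sides may face either fence
- wax_tin: bystander: round white tin with a grey lid, 56 mm across, 25 mm tall; origin under its centre
- former: bystander: red rubber base former, 52 x 65 x 22 mm; origin under its centre
- wheel: bystander: brown polishing wheel lying flat, 40 mm across, 10 mm thick; origin under its centre
- handpiece: bystander: black handpiece, 17 x 92 x 17 mm, lying along its own y; origin under its centre
- spirit_burner: bystander: round glass spirit burner, 62 mm across, 69 mm tall; origin under its centre
- arch_model_2: bystander: white plaster arch model on the raised board to the right, 59 x 62 x 31 mm; origin under its centre

How it is judged:
By the outcome, as a careful person would: the job done as asked, in the order asked, and still so for the second after the job is handed in, while the arm keeps its last pose, push and grip.
It also fails if it takes over 64 s, if anything falls off the work surface, if the arm or the gripper's body presses on something with over 40 N, if the wrist force passes 120 N, or if a joint passes its speed limit or range.

ROBOT

A 7-joint arm with a two-finger parallel gripper is mounted at the origin on a cart in front of the work surface, level with it; the furniture and walls round the work are solid. World frame = base frame: x ahead of the robot, y to its left, z up, the work surface at z = 0. Lengths are in m, angles in rad, forces in N, time in s.
With the tool pointing down it reaches from about 0.4 to 0.9 m from the base axis. Payload 5.5 kg.
Tool frame: the origin (TCP) lies on the mounting face of the last link; the fingertips stand 173 mm ahead of it and the grasp point (between the pads) lies 155 mm ahead of it (ctrl.tcp_to_grasp is the distance from the TCP to the grasp point, in m); z points along the fingers, y is the direction in which the jaws open and shut (so a half turn about z gives the same grasp; the last joint's range is limited). The gripper opens to 85 mm and grips with 20 to 120 N. Pads are 22 mm wide; open, the fingers measure 114 mm over their backs; the gripper's body (76 mm by 85 mm) begins 54 mm behind the grasp point. The pads swing forward as they close: fully open they stand 13 mm farther back than shut.
Start: joints at [1.542, 0.501, -0.427, 1.55, 0.221, 1.138, -0.21], TCP at [0.187, -0.623, 0.405] pointing down, gripper open.
Joint ranges: [-2.88, 2.88], [-0.31, 2.03], [-1.54, 1.56], [0.2, 2.42], [-1.41, 4.55], [0.19, 2.02], [-2.57, 2.57]. Speed limits (rad/s): [2.57, 2.57, 3.14, 3.14, 3.14, 3.14, 3.14].

INTERFACE

Orientations are given as a unit quaternion [x, y, z, w].
In Python, from plant import ctrl gives the robot as it stands.
- The arm moves only by the tool jog_arm, never from a script. Its arguments are lists of equal length, an entry for each row: "xyz": the shift along the tool's x, y, z in m, a list of three; "turn": the turn, a rotation vector about the tool's x, y, z in rad, a list of three; "grip": the opening, from 0 (shut) to 1 (fully open). A call has 1 to 10 rows; each row is the pose to reach, as a shift and turn from the pose commanded when the call began, along the tool's axes at that moment; what a row does not reach only later rows make up. A row lasts 1/10 s, in which the tool goes at most 50 mm and 8.59 degrees, less where a joint would pass 70% of its speed; a pose out of reach is approached as far as the arm can. A call with a gripper value outside its range is refused whole. The fingers move at their own pace and stop on an object; "grip_force" is the grip in N (left out, the last holds). Time passes only in rows, so rows that repeat a pose let the fingers close. It gives the time, the measured TCP pose, the force and the opening at its end, in the units of the state.
- ctrl.sense(): the state, without advancing time (a new reading comes with each control period).
- ctrl.snapshot(name): name is "scene" or "top" or "wrist"; returns the picture (400x640x3 uint8, blue, green, red); there is no depth.
- ctrl.camera_params(name): a dict with "fx", "fy", "cx", "cy" (pixels), "world_from_camera" (4x4, takes a point from camera to world coordinates); the wrist camera has in their place "hand_eye" (4x4, takes a point from camera to tool coordinates, whose origin is the TCP and whose axes are the flange's). Camera axes: x right, y down, z forward; pixel columns grow to the right and rows downward; lengths in m; the calibration is good to about 2 mm. A picture is of the moment at which its call begins: read the wrist's pose just before it. camera_params takes no time and is no camera call.
- ctrl.hand_in(): hands the job in, once; it reports no verdict.
The state is a dict: "clock": time; "joints": joint angles; "dq": joint speeds; "joint_efforts": joint torques, N m; "eef_pos": TCP position; "ee_rot": TCP orientation; "force": force on the tool from outside, world axes, zero at the start; "wrist_torque": the same for the moment, N m; "finger_gap": opening from 0.0 (shut) to 1.0 (fully open).
Only numpy, scipy, OpenCV 4.12 (cv2) and the standard library are available. Lean on these libraries where they do the work, as an engineer would, in place of code of your own. Each camera call takes 0.05 s, during which the arm holds its last target.

## Working session

There is one attempt and no reset: what is moved stays moved. The work goes in short steps, Python scripts to look and compute and a tool call to move; the robot and the scene stay as the last step left them, time stands still between calls to the robot, and variables do not carry over. Pictures are saved under pics/ and viewed, and the job is handed in when it is done.

Besides the shell and the picture viewer there is one more tool, called after "Call:" in YAML: its name, and indented under it one key for each argument. jog_arm: Moves the arm, as the interface text tells. Its arguments: {"type":"object","properties":{"xyz":{"type":"array","items":{"type":"array","items":{"type":"number"}}},"turn":{"type":"array","items":{"type":"array","items":{"type":"number"}}},"grip":{"type":"array","items":{"type":"number"}},"grip_force":{"type":"number"}},"required":["xyz","turn","grip"]}

```bash
ls; mkdir -p pics; python3 - <<'E'
from plant import ctrl
import cv2
print(ctrl.sense())
for n in ["scene","top","wrist"]:
    p=ctrl.camera_params(n); print(n,p)
    cv2.imwrite(f"pics/{n}0.png",ctrl.snapshot(n))
E
```

```text
pics
{'clock': 0.0, 'joints': array([ 1.54226735,  0.50185605, -0.42674927,  1.55146551,  0.22079673,
        1.13827483, -0.21028584]), 'dq': array([-0.00018022, -0.00023331, -0.00057897, -0.0006257 ,  0.00043125,
       -0.00023865, -0.00151717]), 'joint_efforts': array([ 2.70693754e-04, -5.69524491e+01, -5.81665456e+00, -2.80937183e+01,
        1.06783805e-02,  1.19690609e-02, -9.03068873e-07]), 'eef_pos': array([ 0.18676954, -0.62221659,  0.4036437 ]), 'ee_rot': array([ 9.89377686e-01,  1.45364514e-01, -1.14527956e-04, -9.69363694e-04]), 'force': array([-0.16129921, -0.27434341,  0.20071771]), 'wrist_torque': array([ 0.0509158 , -0.08468306, -0.01482206]), 'finger_gap': 0.997998244557039}
scene {'fx': 410.3317665537961, 'fy': 410.3317665537961, 'cx': 314.63351408085435, 'cy': 202.2390106412157, 'world_from_camera': array([[ 0.59262933, -0.4900148 ,  0.6392777 , -0.04830003],
       [-0.80531621, -0.34468369,  0.48234733, -0.45593009],
       [-0.01600874, -0.80067387, -0.59888653,  0.63811412],
       [ 0.        ,  0.        ,  0.        ,  1.        ]])}
top {'fx': 418.14096468200637, 'fy': 418.14096468200637, 'cx': 317.8445871285671, 'cy': 198.2254883296036, 'world_from_camera': array([[-0.02604414, -0.99642789,  0.0803316 ,  0.47756137],
       [-0.99955341,  0.02477932, -0.0167021 , -0.00175716],
       [ 0.01465187, -0.08073071, -0.99662825,  0.91575704],
       [ 0.        ,  0.        ,  0.        ,  1.        ]])}
wrist {'fx': 346.0091466917348, 'fy': 346.0091466917348, 'cx': 317.4735164630198, 'cy': 199.48746130743564, 'hand_eye': array([[-7.63139851e-04, -9.58919305e-01, -2.83677957e-01,
         7.28466453e-02],
       [ 9.99999036e-01, -1.06078733e-03,  8.95629456e-04,
        -1.02695520e-03],
       [-1.15975836e-03, -2.83677000e-01,  9.58919191e-01,
         3.14640744e-02],
       [ 0.00000000e+00,  0.00000000e+00,  0.00000000e+00,
         1.00000000e+00]])}
```

View pics/scene0.png

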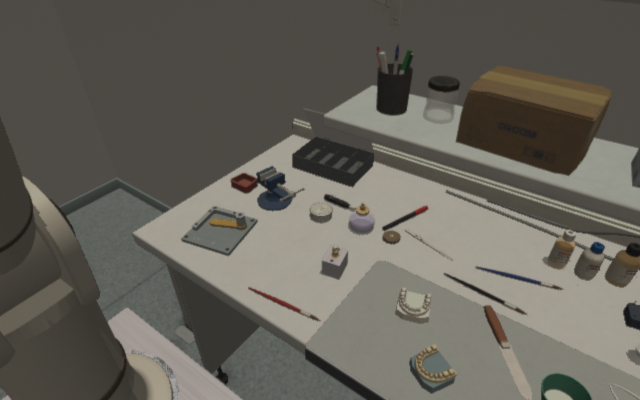

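View pics/top0.png

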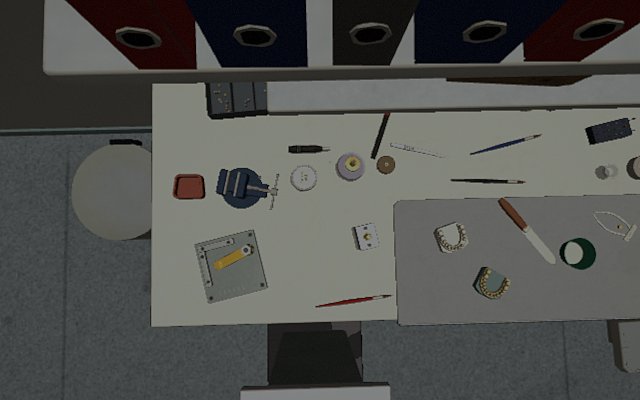

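View pics/wrist0.png

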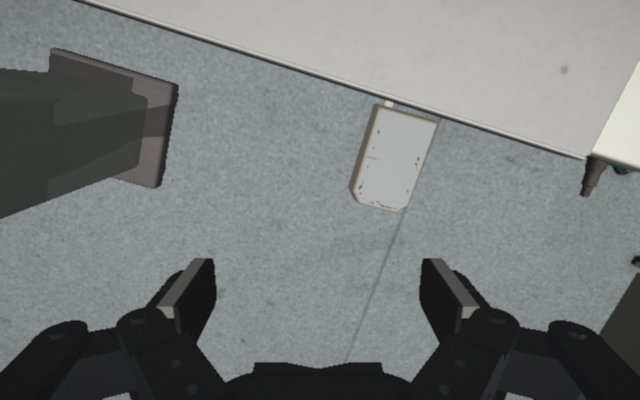

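The top view shows the jig at about (232,266) with the nut near (248,250), and the carrier at about (367,236). I'll zoom in on both.

```bash
cat > h.py <<'E'
import numpy as np, cv2
from plant import ctrl
def K(p): return np.array([[p['fx'],0,p['cx']],[0,p['fy'],p['cy']],[0,0,1.]])
def wfc(n,s=None):
    p=ctrl.camera_params(n)
    if n!='wrist': return p['world_from_camera']
    from scipy.spatial.transform import Rotation as R
    T=np.eye(4);T[:3,:3]=R.from_quat(s['ee_rot']).as_matrix();T[:3,3]=s['eef_pos']
    return T@p['hand_eye']
def ray(n,uv,z,s=None):
    T=wfc(n,s);k=K(ctrl.camera_params(n))
    uv=np.atleast_2d(np.array(uv,float))
    d=(T[:3,:3]@np.linalg.inv(k)@np.c_[uv,np.ones(len(uv))].T).T
    o=T[:3,3]; return o+d*((z-o[2])/d[:,2])[:,None]
def proj(n,P,s=None):
    T=np.linalg.inv(wfc(n,s));k=K(ctrl.camera_params(n))
    P=np.atleast_2d(P);c=(T[:3,:3]@P.T).T+T[:3,3];q=(k@c.T).T
    return q[:,:2]/q[:,2:]
E
python3 - <<'E'
import cv2
a=cv2.imread('pics/top0.png')
cv2.imwrite('pics/top0j.png',cv2.resize(a[220:310,185:280],None,fx=6,fy=6,interpolation=cv2.INTER_CUBIC))
cv2.imwrite('pics/top0c.png',cv2.resize(a[210:260,340:395],None,fx=10,fy=10,interpolation=cv2.INTER_CUBIC))
E
```

```text
(no output)
```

View pics/top0j.png

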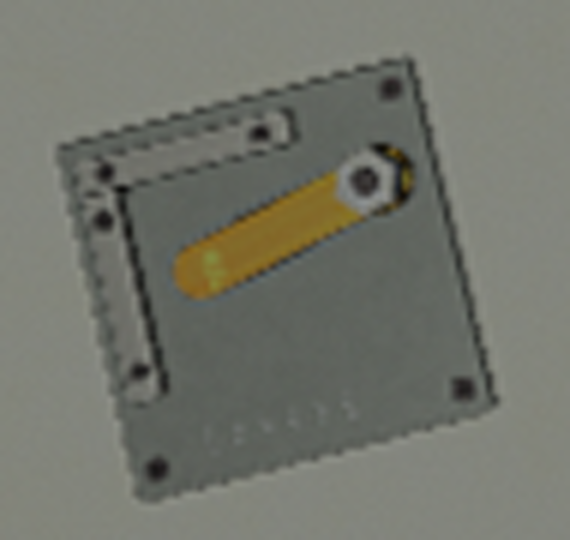

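View pics/top0c.png

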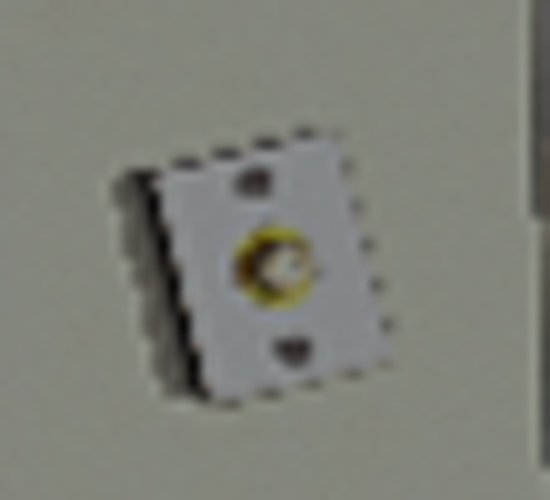

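```bash
python3 - <<'E'
from h import *
np.set_printoptions(precision=4,suppress=True)
def cr(l,x0,y0,f): return [((u+.5)/f-.5+x0,(v+.5)/f-.5+y0) for u,v in l]
j=ray('top',cr([(60,150),(408,58),(495,405),(142,500)],185,220,6),.01)
print(j, j.mean(0)); e=j[[1,2,3,0]]-j; print(np.linalg.norm(e,axis=1),np.degrees(np.arctan2(e[:,1],e[:,0])))
print('nut',ray('top',cr([(368,180)],185,220,6),.046))
print('strap end',ray('top',cr([(190,277),(365,188)],185,220,6),.018))
c=ray('top',cr([(160,165),(340,130),(388,360),(212,405)],340,210,10),.042)
print(c,c.mean(0)); e=c[[1,2,3,0]]-c; print(np.linalg.norm(e,axis=1),np.degrees(np.arctan2(e[:,1],e[:,0])))
from scipy.spatial.transform import Rotation as R
print(R.from_quat(ctrl.sense()['ee_rot']).as_matrix())
E
```

```text
[[0.4574 0.25   0.01  ]
 [0.487  0.1255 0.01  ]
 [0.3632 0.0963 0.01  ]
 [0.3335 0.2214 0.01  ]] [0.4103 0.1733 0.01  ]
[0.128  0.1272 0.1286 0.1272] [ -76.6395 -166.7339  103.332    12.9908]
nut [[0.4452 0.1347 0.046 ]]
strap end [[0.4118 0.2022 0.018 ]
 [0.4413 0.1402 0.018 ]]
[[ 0.4878 -0.0936  0.042 ]
 [ 0.4941 -0.1315  0.042 ]
 [ 0.446  -0.1398  0.042 ]
 [ 0.4377 -0.1028  0.042 ]] [ 0.4664 -0.1169  0.042 ]
[0.0384 0.0487 0.0379 0.0509] [ -80.5303 -170.2565  102.6735   10.3756]
[[ 0.9577  0.2877 -0.0004]
 [ 0.2877 -0.9577  0.0015]
 [ 0.0001 -0.0015 -1.    ]]
```

```bash
cat >> h.py <<'E'
from scipy.spatial.transform import Rotation as R
def to(target,tyaw=None,last=None):
    """shift in tool axes to world target TCP, and tool-vector turn to level tool with tool-y at yaw tyaw(deg)"""
    s=ctrl.sense(); r=R.from_quat(s['ee_rot']); 
    d=r.inv().apply(np.array(target)-s['eef_pos'])
    out=[np.round(d,4)]
    if tyaw is not None:
        a=np.radians(tyaw); y=np.array([np.cos(a),np.sin(a),0]); z=np.array([0,0,-1.]); x=np.cross(y,z)
        out.append(np.round((r.inv()*R.from_matrix(np.c_[x,y,z])).as_rotvec(),4))
    return out
def st():
    s=ctrl.sense(); m=R.from_quat(s['ee_rot']).as_matrix()
    print('t %.2f pos %s yyaw %.2f tilt %s F %s T %s gap %.3f'%(s['clock'],np.round(s['eef_pos'],4),np.degrees(np.arctan2(m[1,1],m[0,1])),np.round(m[:2,2],4),np.round(s['force'],1),np.round(s['wrist_torque'],2),s['finger_gap'])); print('q',np.round(s['joints'],2))
    return s
E
python3 -c "
from h import *
st();print(to([.42,-.3,.40],-90)); print(to([.445,.135,.40],-94.6))"
```

```text
t 0.15 pos [ 0.1869 -0.6223  0.4039] yyaw -73.28 tilt [-0.0004  0.0015] F [-0.3 -0.2 -0.2] T [-0.01  0.03 -0.  ] gap 0.999
q [ 1.54  0.5  -0.43  1.55  0.22  1.14 -0.21]
[array([ 0.316 , -0.2416,  0.0043]), array([-1.500e-03,  2.000e-04,  2.918e-01])]
[array([ 0.4651, -0.651 ,  0.0049]), array([-1.500e-03,  2.000e-04,  3.721e-01])]
```

Call:
jog_arm:
  xyz:
    - [0.316,-0.242,0]
    - [0.316,-0.242,0]
    - [0.316,-0.242,0]
    - [0.316,-0.242,0]
    - [0.316,-0.242,0]
    - [0.316,-0.242,0]
    - [0.316,-0.242,0]
    - [0.316,-0.242,0]
    - [0.316,-0.242,0]
    - [0.316,-0.242,0]
  turn:
    - [0,0,0.1]
    - [0,0,0.2]
    - [0,0,0.29]
    - [0,0,0.29]
    - [0,0,0.29]
    - [0,0,0.29]
    - [0,0,0.29]
    - [0,0,0.29]
    - [0,0,0.29]
    - [0,0,0.29]
  grip: [1,1,1,1,1,1,1,1,1,1]

```text
clock: 1.15
eef_pos: [0.4207, -0.2985, 0.4047]
ee_rot: [1.0, 0.003, -0.0, 0.0]
force: [-0.6, -0.3, -0.4]
finger_gap: 1.002
```

```bash
python3 -c "
from h import *
st();print(to([.445,.135,.35],-94.6))"
```

```text
t 1.15 pos [ 0.4207 -0.2985  0.4047] yyaw -89.68 tilt [-0.0002 -0.    ] F [-0.6 -0.3 -0.4] T [-0.02 -0.03 -0.02] gap 1.002
q [ 1.04  0.27 -0.56  1.88  0.17  1.03 -1.15]
[array([ 0.0267, -0.4334,  0.0547]), array([0.    , 0.0002, 0.0859])]
```

Call:
jog_arm:
  xyz:
    - [0.02,-0.433,0.05]
    - [0.02,-0.433,0.05]
    - [0.02,-0.433,0.05]
    - [0.02,-0.433,0.05]
    - [0.02,-0.433,0.05]
    - [0.02,-0.433,0.05]
    - [0.02,-0.433,0.05]
    - [0.02,-0.433,0.05]
    - [0.02,-0.433,0.05]
    - [0.02,-0.433,0.05]
  turn:
    - [0,0,0.086]
    - [0,0,0.086]
    - [0,0,0.086]
    - [0,0,0.086]
    - [0,0,0.086]
    - [0,0,0.086]
    - [0,0,0.086]
    - [0,0,0.086]
    - [0,0,0.086]
    - [0,0,0.086]
  grip: [1,1,1,1,1,1,1,1,1,1]

```text
clock: 2.15
eef_pos: [0.4392, 0.1368, 0.3546]
ee_rot: [0.999, -0.039, 0.0, -0.001]
force: [0.2, -0.2, -0.2]
finger_gap: 1.0
```

```bash
python3 -c "
from h import *
s=st();cv2.imwrite('pics/w1.png',ctrl.snapshot('wrist'));cv2.imwrite('pics/t1.png',ctrl.snapshot('top'));print(to([.445,.135,.35],-94.6))"
```

```text
t 2.15 pos [0.4392 0.1368 0.3546] yyaw -94.52 tilt [0.0002 0.0029] F [ 0.2 -0.2 -0.2] T [-0.05 -0.    0.04] gap 1.000
q [ 0.35  0.28 -0.81  2.05  0.26  0.91 -2.25]
[array([ 0.0052, -0.0032,  0.0043]), array([ 0.0007,  0.001 , -0.0041])]
```

View pics/w1.png

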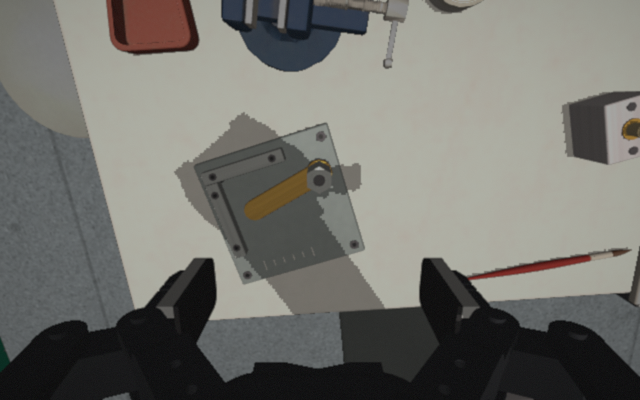

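```bash
python3 - <<'E'
from h import *
a=cv2.imread('pics/w1.png')
cv2.imwrite('pics/w1j.png',cv2.resize(a[110:300,185:375],None,fx=3.1,fy=3.1,interpolation=cv2.INTER_CUBIC))
E
```

```text
(no output)
```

View pics/w1j.png

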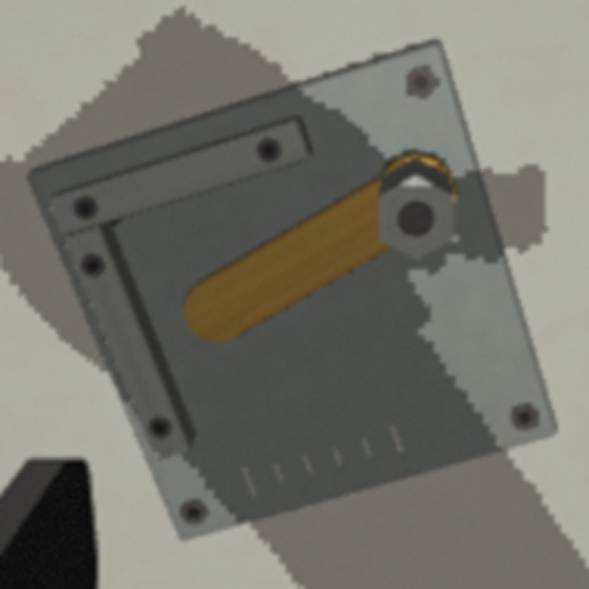

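```bash
python3 - <<'E'
from h import *
np.set_printoptions(precision=4,suppress=True)
s=ctrl.sense()
def cr(l,x0=185,y0=110,f=3.1): return [((u+.5)/f-.5+x0,(v+.5)/f-.5+y0) for u,v in l]
j=ray('wrist',cr([(30,173),(438,40),(556,432),(183,540)]),.01,s)
print(j.mean(0)); e=j[[1,2,3,0]]-j; print(np.linalg.norm(e,axis=1),np.degrees(np.arctan2(e[:,1],e[:,0])))
print('nut',ray('wrist',cr([(416,217)]),.046,s))
q=ray('wrist',cr([(210,278),(378,185),(238,339),(390,253)]),.018,s)
for a,b in((0,1),(2,3)):
    d=q[a]-q[b];print(np.degrees(np.arctan2(d[1],d[0])))
E
```

```text
[0.413 0.169 0.01 ]
[0.1262 0.1277 0.1267 0.1276] [ -77.1577 -167.4156  102.7768   12.3435]
nut [[0.4468 0.1313 0.046 ]]
114.35603160517255
115.3868258855514
```

```bash
python3 - <<'E'
from h import *
print(to([.446,.133,.25],-94.8))
E
```

```text
[array([ 0.0065, -0.0013,  0.1043]), array([ 0.0007,  0.001 , -0.0006])]
```

Call:
jog_arm:
  xyz:
    - [0.0065,0.0015,0.03]
    - [0.0065,0.0015,0.065]
    - [0.0065,0.0015,0.1]
    - [0.0065,0.0015,0.1]
    - [0.0065,0.0015,0.1]
  turn:
    - [0,0,0]
    - [0,0,0]
    - [0,0,0]
    - [0,0,0]
    - [0,0,0]
  grip: [0.6,0.6,0.6,0.6,0.6]

```text
clock: 2.75
eef_pos: [0.4459, 0.1294, 0.2548]
ee_rot: [0.999, -0.043, -0.001, 0.0]
force: [0.1, 0.7, 0.1]
finger_gap: 0.6
```

```bash
python3 -c "
from h import *
s=st();cv2.imwrite('pics/w2.png',ctrl.snapshot('wrist'));print(proj('wrist',[[.446,.133,.046]],s),to([.446,.133,.25],-94.6))
g=s['eef_pos']+np.array([0,0,-.204]);print('axis at nut top',g,proj('wrist',g,s))"
```

```text
t 2.75 pos [0.4459 0.1294 0.2548] yyaw -94.98 tilt [-0.0016 -0.0009] F [0.1 0.7 0.1] T [0.04 0.03 0.04] gap 0.600
q [ 0.25  0.46 -0.7   2.11  0.45  0.72 -2.4 ]
[[312.52902764 234.13746537]] [array([-0.0007, -0.0029,  0.0058]), array([ 0.0002, -0.001 , -0.0061])]
axis at nut top [0.44586253 0.12941147 0.05078355] [[319.1023143  237.21463566]]
```

View pics/w2.png

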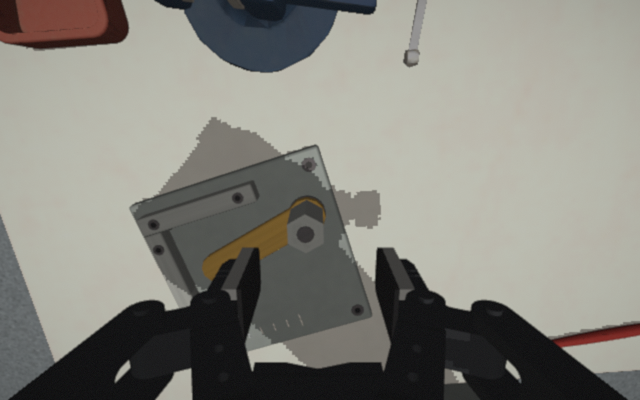

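```bash
python3 -c "
from h import *
s=ctrl.sense();n=ray('wrist',[[305,234.5]],.046,s);print(n);print(to([n[0,0],n[0,1],.197],-94.8))
a=cv2.imread('pics/w2.png');cv2.imwrite('pics/w2j.png',cv2.resize(a[130:330,120:390],None,fx=2.9,fy=2.9,interpolation=cv2.INTER_CUBIC))
"
```

```text
[[0.44683544 0.13802205 0.046     ]]
[array([-0.0003, -0.008 ,  0.0588]), array([ 0.0002, -0.001 , -0.0026])]
```

View pics/w2j.png

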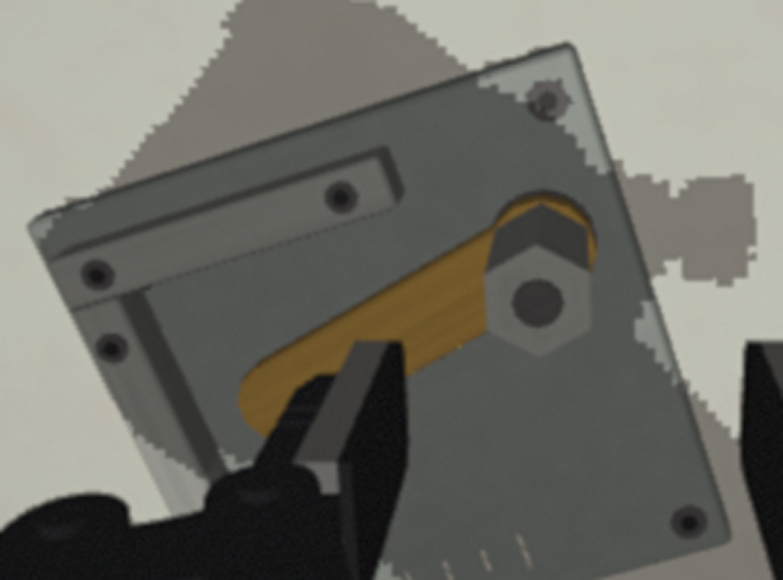

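Call:
jog_arm:
  xyz:
    - [0,0,0]
    - [0,0,0]
    - [0,0,0]
  turn:
    - [0,0,0]
    - [0,0,0]
    - [0,0,0]
  grip: [0.6,0.6,0.6]

```text
clock: 3.1
eef_pos: [0.4461, 0.1311, 0.2558]
ee_rot: [0.999, -0.042, 0.001, -0.0]
force: [-0.2, -0.4, -0.7]
finger_gap: 0.6
```

```bash
python3 -c "
from h import *
s=st();a=ctrl.snapshot('wrist');cv2.imwrite('pics/w3.png',a);cv2.imwrite('pics/w3j.png',cv2.resize(a[130:330,120:390],None,fx=2.9,fy=2.9,interpolation=cv2.INTER_CUBIC));print(to([.446,.135,.197],-94.8))"
```

```text
t 3.10 pos [0.4461 0.1311 0.2558] yyaw -94.84 tilt [ 0.0023 -0.    ] F [-0.2 -0.4 -0.7] T [-0.01 -0.    0.01] gap 0.600
q [ 0.24  0.46 -0.7   2.11  0.45  0.72 -2.4 ]
[array([-0.0004, -0.0038,  0.0586]), array([-0.0001, -0.0018, -0.0006])]
```

View pics/w3j.png

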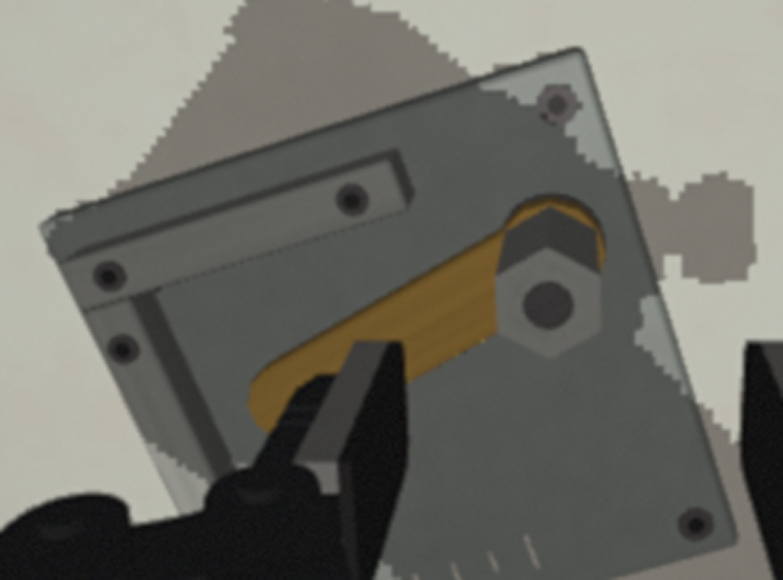

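```bash
python3 -c "
from h import *
s=ctrl.sense();n=ray('wrist',[[309,234.2]],.046,s);print(n,[ctrl.sense()['eef_pos'] for i in range(2)]);print(to([n[0,0],n[0,1],.197],-94.8))
"
```

```text
[[0.44658752 0.13689349 0.046     ]] [array([0.44593888, 0.13114449, 0.25558516]), array([0.44593888, 0.13114449, 0.25558516])]
[array([ 0.0001, -0.0058,  0.0586]), array([-0.0001, -0.0018, -0.0006])]
```

Call:
jog_arm:
  xyz:
    - [0,-0.005,0]
    - [0,-0.005,0.02]
    - [0,-0.005,0.04]
    - [0,-0.005,0.057]
    - [0,-0.005,0.057]
    - [0,-0.005,0.057]
  turn:
    - [0,0,0]
    - [0,0,0]
    - [0,0,0]
    - [0,0,0]
    - [0,0,0]
    - [0,0,0]
  grip: [0.6,0.6,0.6,0.6,0.6,0.6]

```text
clock: 3.75
eef_pos: [0.4459, 0.1367, 0.1978]
ee_rot: [0.999, -0.042, -0.0, -0.0]
force: [0.6, -0.5, -0.1]
finger_gap: 0.601
```

```bash
python3 -c "
from h import *
s=st();a=ctrl.snapshot('wrist');cv2.imwrite('pics/w4.png',a)"
```

```text
t 3.75 pos [0.4459 0.1367 0.1978] yyaw -94.77 tilt [-0.0006  0.0001] F [ 0.6 -0.5 -0.1] T [ 0.04 -0.03  0.02] gap 0.601
q [ 0.14  0.56 -0.6   2.13  0.55  0.6  -2.5 ]
```

View pics/w4.png

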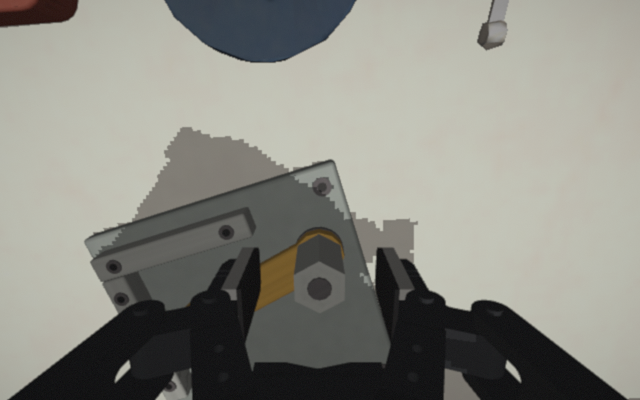

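The nut sits centred between the pads (nut at u≈319, pads' mid ≈318). Closing.

Call:
jog_arm:
  xyz:
    - [0,0,0]
    - [0,0,0]
    - [0,0,0]
    - [0,0,0]
    - [0,0,0]
    - [0,0,0]
    - [0,0,0]
    - [0,0,0]
  turn:
    - [0,0,0]
    - [0,0,0]
    - [0,0,0]
    - [0,0,0]
    - [0,0,0]
    - [0,0,0]
    - [0,0,0]
    - [0,0,0]
  grip: [0.4,0.2,0.1,0.1,0.1,0.1,0.1,0.1]
  grip_force: 50

```text
clock: 4.6
eef_pos: [0.4464, 0.1362, 0.1986]
ee_rot: [0.999, -0.042, 0.001, 0.0]
force: [-0.6, -0.2, 5.8]
finger_gap: 0.217
```

```bash
python3 -c "
from h import *
s=st();a=ctrl.snapshot('wrist');cv2.imwrite('pics/w5.png',a)"
```

```text
t 4.60 pos [0.4464 0.1362 0.1986] yyaw -94.83 tilt [ 0.0015 -0.0002] F [-0.6 -0.2  5.8] T [-0.19  0.26  0.06] gap 0.217
q [ 0.14  0.56 -0.6   2.13  0.55  0.6  -2.5 ]
```

View pics/w5.png

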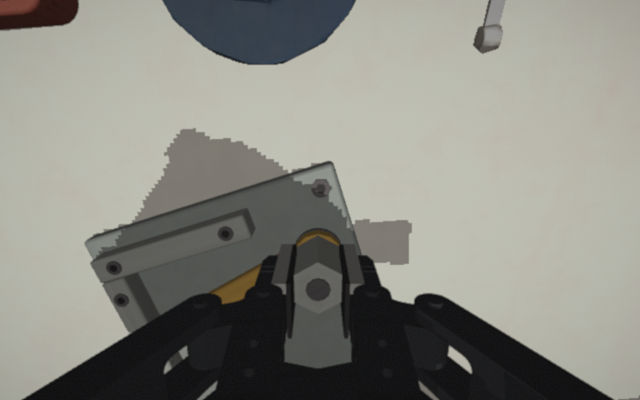

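Call:
jog_arm:
  xyz:
    - [0,0,0]
    - [0,0,0]
    - [0,0,0]
    - [0,0,0]
    - [0,0,0]
    - [0,0,0]
    - [0,0,0]
  turn:
    - [0,0,-0.08]
    - [0,0,-0.16]
    - [0,0,-0.25]
    - [0,0,-0.35]
    - [0,0,-0.45]
    - [0,0,-0.5]
    - [0,0,-0.5]
  grip: [0.1,0.1,0.1,0.1,0.1,0.1,0.1]

```text
clock: 5.35
eef_pos: [0.4464, 0.1364, 0.1986]
ee_rot: [0.978, 0.207, 0.001, -0.0]
force: [-2.3, 0.1, 5.7]
finger_gap: 0.218
```

```bash
python3 -c "
from h import *
s=st()"
```

```text
t 5.35 pos [0.4464 0.1364 0.1986] yyaw -66.10 tilt [0.0014 0.0004] F [-2.3  0.1  5.7] T [0.07 0.3  0.09] gap 0.218
q [ 0.24  0.6  -0.71  2.13  0.66  0.65 -2.09]
```

Call:
jog_arm:
  xyz:
    - [0,0,0]
    - [0,0,0]
    - [0,0,0]
    - [0,0,0]
    - [0,0,0]
    - [0,0,0]
    - [0,0,0]
    - [0,0,0]
    - [0,0,0]
    - [0,0,0]
  turn:
    - [0,0,-0.1]
    - [0,0,-0.2]
    - [0,0,-0.3]
    - [0,0,-0.4]
    - [0,0,-0.5]
    - [0,0,-0.6]
    - [0,0,-0.7]
    - [0,0,-0.77]
    - [0,0,-0.82]
    - [0,0,-0.82]
  grip: [0.1,0.1,0.1,0.1,0.1,0.1,0.1,0.1,0.1,0.1]

```text
clock: 6.35
eef_pos: [0.4461, 0.1367, 0.1986]
ee_rot: [0.815, 0.58, 0.001, -0.0]
force: [-2.8, -0.5, 8.0]
finger_gap: 0.218
```

```bash
python3 -c "
from h import *
s=st();cv2.imwrite('pics/w6.png',ctrl.snapshot('wrist'))"
```

```text
t 6.35 pos [0.4461 0.1367 0.1986] yyaw -19.10 tilt [0.0009 0.0007] F [-2.8 -0.5  8. ] T [0.21 0.55 0.09] gap 0.218
q [ 0.38  0.68 -0.9   2.12  0.82  0.73 -1.4 ]
```

View pics/w6.png

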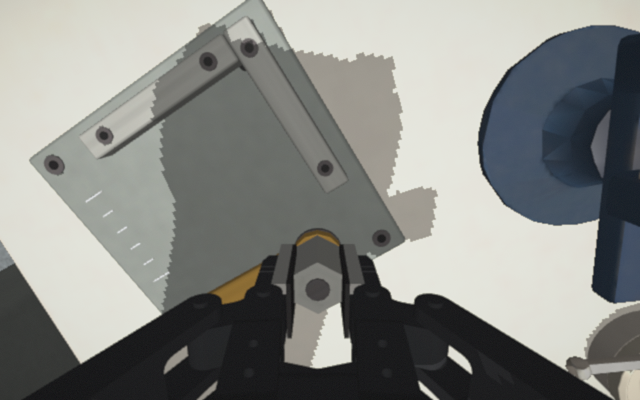

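Strap is at about 1.53 rad (0.21 + 1.32). Releasing and lifting.

Call:
jog_arm:
  xyz:
    - [0,0,0]
    - [0,0,0]
    - [0,0,0]
    - [0,0,0]
    - [0,0,-0.02]
    - [0,0,-0.06]
    - [0,0,-0.1]
    - [0,0,-0.13]
    - [0,0,-0.13]
  turn:
    - [0,0,0]
    - [0,0,0]
    - [0,0,0]
    - [0,0,0]
    - [0,0,0]
    - [0,0,0]
    - [0,0,0]
    - [0,0,0]
    - [0,0,0]
  grip: [0.4,0.5,0.5,0.5,0.5,0.6,0.8,0.9,0.9]

```text
clock: 7.3
eef_pos: [0.4474, 0.1371, 0.3312]
ee_rot: [0.815, 0.579, 0.003, 0.002]
force: [0.5, 0.2, -0.3]
finger_gap: 0.9
```

```bash
python3 -c "
from h import *
s=st();print(to([.42,-.12,.33],-79.6))"
```

```text
t 7.30 pos [0.4474 0.1371 0.3312] yyaw -19.21 tilt [0.0065 0.0009] F [ 0.5  0.2 -0.3] T [-0.    0.01  0.02] gap 0.900
q [ 0.58  0.48 -1.14  2.05  0.55  0.95 -1.19]
[array([-0.2518,  0.0587,  0.0008]), array([ 0.0037, -0.0058,  1.0541])]
```

Call:
jog_arm:
  xyz:
    - [-0.04,0.01,0]
    - [-0.09,0.02,0]
    - [-0.14,0.03,0]
    - [-0.19,0.045,0]
    - [-0.24,0.058,0]
    - [-0.252,0.058,0]
    - [-0.252,0.058,0]
    - [-0.252,0.058,0]
    - [-0.252,0.058,0]
    - [-0.252,0.058,0]
  turn:
    - [0,0,0.14]
    - [0,0,0.28]
    - [0,0,0.42]
    - [0,0,0.56]
    - [0,0,0.7]
    - [0,0,0.84]
    - [0,0,0.98]
    - [0,0,1.054]
    - [0,0,1.054]
    - [0,0,1.054]
  grip: [1,1,1,1,1,1,1,1,1,1]

```text
clock: 8.3
eef_pos: [0.4177, -0.1207, 0.3274]
ee_rot: [0.996, 0.092, -0.0, -0.0]
force: [-0.6, -0.0, 0.4]
finger_gap: 1.001
```

```bash
python3 -c "
from h import *
s=st();cv2.imwrite('pics/w7.png',ctrl.snapshot('wrist'));t=ctrl.snapshot('top');cv2.imwrite('pics/t7j.png',cv2.resize(t[220:310,185:280],None,fx=6,fy=6,interpolation=cv2.INTER_CUBIC));cv2.imwrite('pics/t7.png',t)"
```

```text
t 8.30 pos [ 0.4177 -0.1207  0.3274] yyaw -79.43 tilt [-0.0006  0.0001] F [-0.6 -0.   0.4] T [-0.01 -0.01  0.03] gap 1.001
q [ 1.04  0.32 -0.93  2.13  0.34  0.85 -1.49]
```

View pics/w7.png

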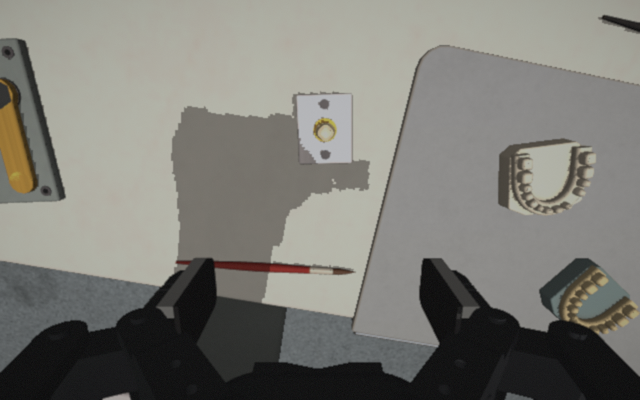

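View pics/t7j.png

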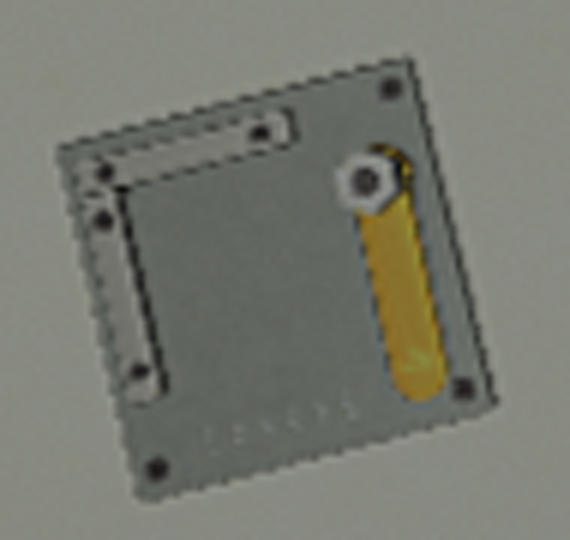

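Strap is clear in the top view (parallel to the plate's right edge). In the wrist view the carrier top spans u 297–352, v 93–163, aligned with the jaws.

```bash
python3 -c "
from h import *
s=ctrl.sense()
p=ray('wrist',[[324,103.5],[325,155],[352,93],[352,163],[297,94],[299,163]],.042,s);print(np.round(p,4));d=p[0]-p[1];print(p[:2].mean(0),p[2:].mean(0),np.degrees(np.arctan2(d[1],d[0])))
for i,j in((2,3),(4,5)):
  d=p[i]-p[j];print(np.linalg.norm(d),np.degrees(np.arctan2(d[1],d[0])))
print(to([.467,-.1185,.27],-79.6))
"
```

```text
[[ 0.4857 -0.1118  0.042 ]
 [ 0.4499 -0.1194  0.042 ]
 [ 0.4963 -0.1298  0.042 ]
 [ 0.4477 -0.1403  0.042 ]
 [ 0.4886 -0.092   0.042 ]
 [ 0.4405 -0.1016  0.042 ]]
[ 0.46782145 -0.11562361  0.042     ] [ 0.46827907 -0.11590393  0.042     ] 11.961489162229046
0.04969817293280962 12.123341356125845
0.049004361704039996 11.274240409948094
[array([0.0487, 0.0069, 0.0575]), array([-0.0003,  0.0003,  0.0025])]
```

```bash
python3 -c "
from h import *
print(to([.4675,-.1162,.26],-78.3))
"
```

```text
[array([0.0496, 0.0047, 0.0675]), array([-0.0003,  0.0003, -0.0202])]
```

Call:
jog_arm:
  xyz:
    - [0.02,0.002,0.02]
    - [0.04,0.004,0.045]
    - [0.0495,0.0047,0.067]
    - [0.0495,0.0047,0.067]
    - [0.0495,0.0047,0.067]
    - [0.0495,0.0047,0.067]
  turn:
    - [0,0,-0.02]
    - [0,0,-0.02]
    - [0,0,-0.02]
    - [0,0,-0.02]
    - [0,0,-0.02]
    - [0,0,-0.02]
  grip: [1,1,1,1,1,1]

```text
clock: 9.0
eef_pos: [0.4674, -0.1165, 0.2615]
ee_rot: [0.995, 0.101, 0.0, 0.0]
force: [-0.2, 0.1, -0.2]
finger_gap: 1.001
```

```bash
python3 -c "
from h import *
s=st();cv2.imwrite('pics/w8.png',ctrl.snapshot('wrist'))"
```

```text
t 9.00 pos [ 0.4674 -0.1165  0.2615] yyaw -78.40 tilt [ 0.0005 -0.0004] F [-0.2  0.1 -0.2] T [ 0.02 -0.01 -0.01] gap 1.001
q [ 0.86  0.51 -0.81  2.07  0.53  0.78 -1.65]
```

View pics/w8.png

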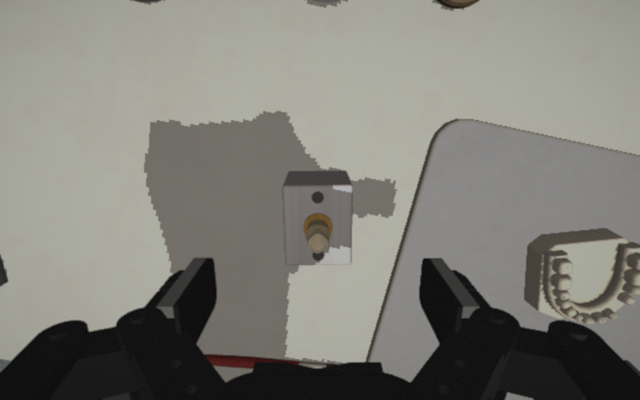

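Call:
jog_arm:
  xyz:
    - [0,0,0]
    - [0,0,0]
    - [0,0,0.02]
    - [0,0,0.04]
    - [0,0,0.06]
    - [0,0,0.072]
    - [0,0,0.072]
    - [0,0,0.072]
  turn:
    - [0,0,0]
    - [0,0,0]
    - [0,0,0]
    - [0,0,0]
    - [0,0,0]
    - [0,0,0]
    - [0,0,0]
    - [0,0,0]
  grip: [0.8,0.75,0.75,0.75,0.75,0.75,0.75,0.75]

```text
clock: 9.85
eef_pos: [0.4677, -0.1165, 0.1891]
ee_rot: [0.995, 0.101, 0.0, -0.0]
force: [-0.1, 0.1, 0.5]
finger_gap: 0.756
```

```bash
python3 -c "
from h import *
s=st();cv2.imwrite('pics/w9.png',ctrl.snapshot('wrist'))"
```

```text
t 9.85 pos [ 0.4677 -0.1165  0.1891] yyaw -78.42 tilt [0.0003 0.0001] F [-0.1  0.1  0.5] T [ 0.04 -0.02 -0.  ] gap 0.756
q [ 0.75  0.63 -0.69  2.09  0.67  0.65 -1.77]
```

View pics/w9.png

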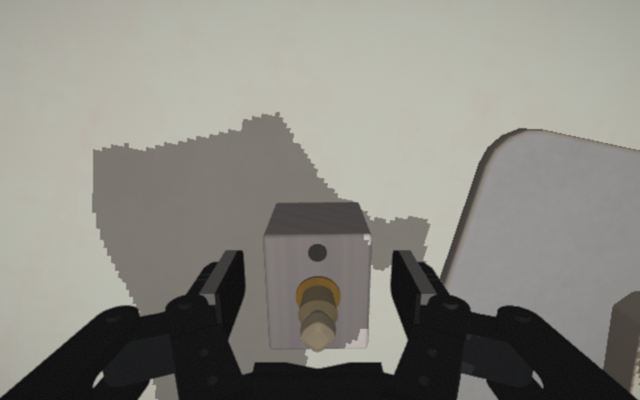

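Call:
jog_arm:
  xyz:
    - [0,0,0]
    - [0,0,0]
    - [0,0,0]
    - [0,0,0]
    - [0,0,0]
    - [0,0,0]
    - [0,0,0]
    - [0,0,0]
  turn:
    - [0,0,0]
    - [0,0,0]
    - [0,0,0]
    - [0,0,0]
    - [0,0,0]
    - [0,0,0]
    - [0,0,0]
    - [0,0,0]
  grip: [0.6,0.5,0.4,0.35,0.35,0.35,0.35,0.35]
  grip_force: 50

```text
clock: 10.7
eef_pos: [0.4679, -0.1166, 0.1896]
ee_rot: [0.995, 0.101, 0.001, 0.0]
force: [-1.0, -0.2, 6.2]
finger_gap: 0.458
```

Call:
jog_arm:
  xyz:
    - [0,0,-0.01]
    - [0,0,-0.03]
    - [0,0,-0.06]
    - [0,0,-0.08]
    - [0,0,-0.08]
  turn:
    - [0,0,0]
    - [0,0,0]
    - [0,0,0]
    - [0,0,0]
    - [0,0,0]
  grip: [0.35,0.35,0.35,0.35,0.35]

```text
clock: 11.2
eef_pos: [0.4686, -0.1167, 0.2714]
ee_rot: [0.995, 0.101, 0.002, 0.001]
force: [0.8, 1.3, -2.3]
finger_gap: 0.455
```

```bash
python3 -c "
from h import *
s=st();cv2.imwrite('pics/w10.png',ctrl.snapshot('wrist'))
c=np.array([.4115,.172]);a=np.radians(12.9);r=np.array([[np.cos(a),-np.sin(a)],[np.sin(a),np.cos(a)]])
t=c+r@[.020-.012,.025-.012];print(t);print(to([*t,.27],-77.1))"
```

```text
t 11.20 pos [ 0.4686 -0.1167  0.2714] yyaw -78.45 tilt [ 0.0046 -0.0018] F [ 0.8  1.3 -2.3] T [-0.   -0.04  0.  ] gap 0.455
q [ 0.87  0.5  -0.82  2.06  0.52  0.79 -1.64]
[0.41639584 0.1864579 ]
[array([ 0.0103, -0.3075, -0.0006]), array([ 0.002 , -0.0022, -0.0239])]
```

View pics/w10.png

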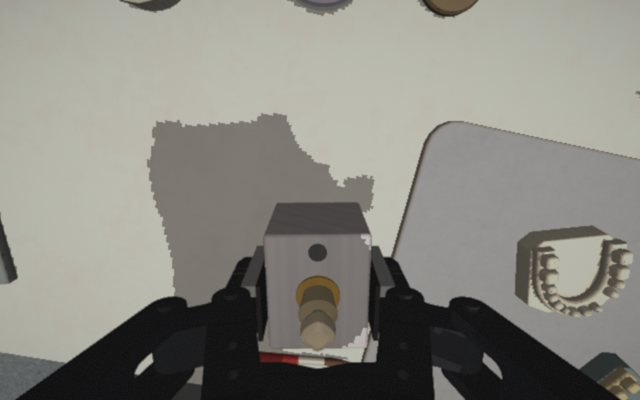

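```bash
python3 -c "
from h import *
c=np.array([.4113,.1743]);a=np.radians(12.9);r=np.array([[np.cos(a),-np.sin(a)],[np.sin(a),np.cos(a)]])
t=c+r@[.010,.017];print(t);print(to([*t,.27],-77.1))"
```

```text
[0.41725236 0.19310344]
[array([ 0.0124, -0.3138, -0.0006]), array([ 0.002 , -0.0022, -0.0239])]
```

Call:
jog_arm:
  xyz:
    - [0,-0.03,0]
    - [0.003,-0.07,0]
    - [0.006,-0.115,0]
    - [0.008,-0.16,0]
    - [0.01,-0.205,0]
    - [0.011,-0.25,0]
    - [0.012,-0.285,0]
    - [0.0124,-0.314,0]
    - [0.0124,-0.314,0]
    - [0.0124,-0.314,0]
  turn:
    - [0,0,0]
    - [0,0,-0.024]
    - [0,0,-0.024]
    - [0,0,-0.024]
    - [0,0,-0.024]
    - [0,0,-0.024]
    - [0,0,-0.024]
    - [0,0,-0.024]
    - [0,0,-0.024]
    - [0,0,-0.024]
  grip: [0.35,0.35,0.35,0.35,0.35,0.35,0.35,0.35,0.35,0.35]

```text
clock: 12.25
eef_pos: [0.4158, 0.1938, 0.2678]
ee_rot: [0.993, 0.114, -0.001, 0.0]
force: [0.2, -0.9, -3.2]
finger_gap: 0.463
```

Call:
jog_arm:
  xyz:
    - [0,0,0]
    - [0,0,0]
    - [0,0,0]
  turn:
    - [0,0,0]
    - [0,0,0]
    - [0,0,0]
  grip: [0.35,0.35,0.35]

```text
clock: 12.55
eef_pos: [0.417, 0.1923, 0.2685]
ee_rot: [0.994, 0.112, -0.0, 0.0]
force: [-0.6, 0.8, -2.9]
finger_gap: 0.455
```

```bash
python3 -c "
from h import *
s=st();cv2.imwrite('pics/w11.png',ctrl.snapshot('wrist'));cv2.imwrite('pics/t11.png',ctrl.snapshot('top'));cv2.imwrite('pics/s11.png',ctrl.snapshot('scene'))"
```

```text
t 12.55 pos [0.417  0.1923 0.2685] yyaw -77.18 tilt [-0.0003 -0.0006] F [-0.6  0.8 -2.9] T [-0.05 -0.03  0.  ] gap 0.455
q [ 0.24  0.48 -0.87  2.11  0.53  0.78 -2.31]
```

View pics/w11.png

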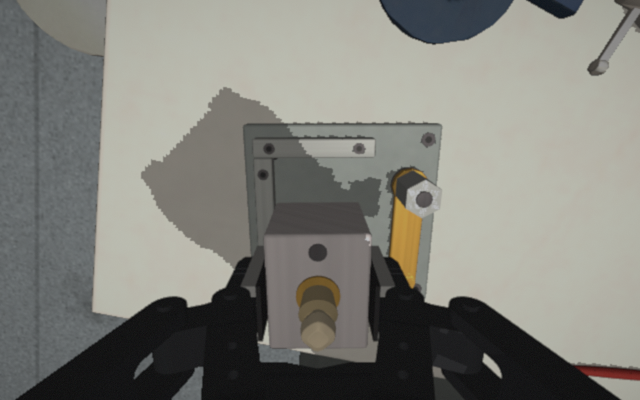

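View pics/s11.png

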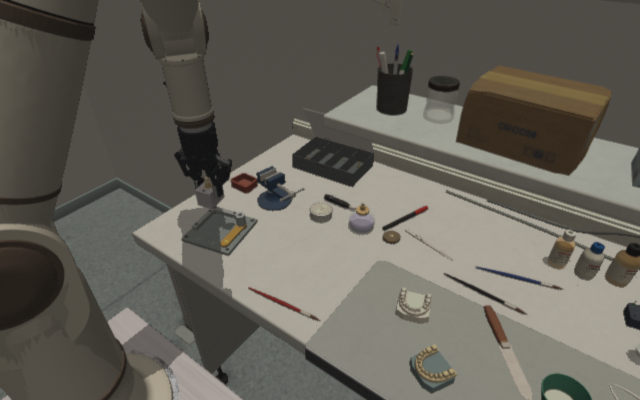

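```bash
python3 -c "
import cv2
a=cv2.imread('pics/w11.png');cv2.imwrite('pics/w11j.png',cv2.resize(a[115:275,235:450],None,fx=3.6,fy=3.6,interpolation=cv2.INTER_CUBIC))"
```

View pics/w11j.png

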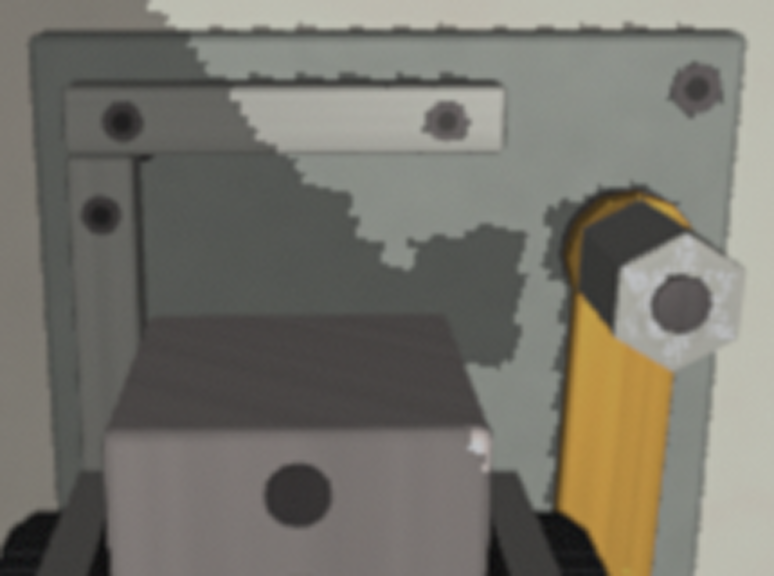

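```bash
python3 - <<'E'
from h import *
s=ctrl.sense()
def cr(l,x0=235,y0=115,f=3.6): return [((u+.5)/f-.5+x0,(v+.5)/f-.5+y0) for u,v in l]
np.set_printoptions(precision=4,suppress=True)
def yaw(p,q): d=p-q; return np.degrees(np.arctan2(d[1],d[0]))
p=ray('wrist',cr([(134,154),(500,150.5),(139,310)]),.022,s); print(p,yaw(p[0],p[1])-90,yaw(p[0],p[2]))
q=ray('wrist',cr([(40,33),(740,33)]),.01,s);print('plate',q,np.linalg.norm(q[0]-q[1]),yaw(q[0],q[1])-90)
zt=s['eef_pos'][2]-.155-.034+.042
k=ray('wrist',cr([(107,430),(488,430)]),zt,s);print('car',k,np.linalg.norm(k[0]-k[1]),yaw(k[0],k[1])-90)
zb=zt-.042
k2=ray('wrist',cr([(147,317),(442,317)]),zb,s);print('carb',k2,np.linalg.norm(k2[0]-k2[1]),yaw(k2[0],k2[1])-90)
m=R.from_quat(s['ee_rot']).as_matrix()
for n,a in(('corner-carrierTL',p[0]-k[0]),('bot',p[0]-k2[0]),('nut',0)):
    if n!='nut': print(n,(m.T@a))
E
```

```text
[[0.4461 0.2297 0.022 ]
 [0.4608 0.1678 0.022 ]
 [0.4184 0.2235 0.022 ]] 13.363765424740777 12.508717863012045
plate [[0.4614 0.2512 0.01  ]
 [0.4892 0.1292 0.01  ]] 0.12510641250694576 12.82010140987255
car [[0.4375 0.2181 0.1217]
 [0.4459 0.1811 0.1217]] 0.03797583895401168 12.792934198037514
carb [[0.4363 0.2187 0.0797]
 [0.4449 0.1807 0.0797]] 0.039013669658529496 12.8011896668133
corner-carrierTL [ 0.0109 -0.0094  0.0997]
bot [ 0.012  -0.0085  0.0577]
```

Call:
jog_arm:
  xyz:
    - [0,0,0.02]
    - [0,0,0.04]
    - [0,0,0.055]
    - [0,0,0.063]
    - [0,0,0.066]
    - [0,0,0.066]
    - [0,0,0.066]
  turn:
    - [0,0,0]
    - [0,0,0]
    - [0,0,0]
    - [0,0,0]
    - [0,0,0]
    - [0,0,0]
    - [0,0,0]
  grip: [0.35,0.35,0.35,0.35,0.35,0.35,0.35]

```text
clock: 13.4
eef_pos: [0.417, 0.1938, 0.2033]
ee_rot: [0.994, 0.113, 0.001, -0.0]
force: [0.6, 0.5, -2.2]
finger_gap: 0.462
```

```bash
python3 -c "
from h import *
s=st();cv2.imwrite('pics/w12.png',ctrl.snapshot('wrist'))"
```

```text
t 13.40 pos [0.417  0.1938 0.2033] yyaw -77.06 tilt [0.001  0.0004] F [ 0.6  0.5 -2.2] T [-0.06 -0.03  0.05] gap 0.462
q [ 0.13  0.59 -0.75  2.14  0.67  0.66 -2.43]
```

View pics/w12.png

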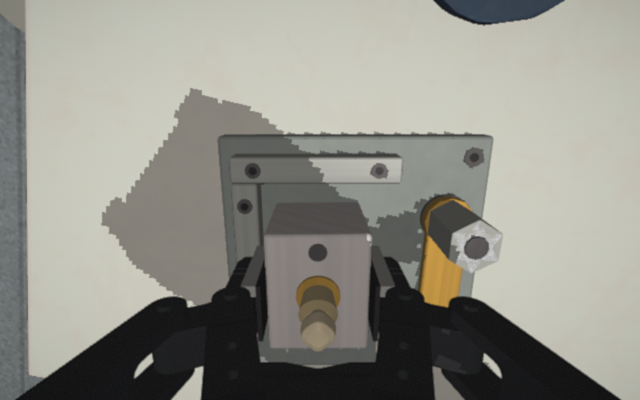

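Call:
jog_arm:
  xyz:
    - [0,0,0.001]
    - [0,0,0.002]
    - [0,0,0.003]
    - [0,0,0.003]
  turn:
    - [0,0,0]
    - [0,0,0]
    - [0,0,0]
    - [0,0,0]
  grip: [0.35,0.35,0.35,0.35]

```text
clock: 13.85
eef_pos: [0.4167, 0.1935, 0.1997]
ee_rot: [0.994, 0.113, -0.0, 0.0]
force: [0.5, -0.5, -2.5]
finger_gap: 0.46
```

Call:
jog_arm:
  xyz:
    - [0,0,0.0005]
    - [0,0,0.001]
    - [0,0,0.001]
  turn:
    - [0,0,0]
    - [0,0,0]
    - [0,0,0]
  grip: [0.35,0.35,0.35]

```text
clock: 14.15
eef_pos: [0.4166, 0.1937, 0.1996]
ee_rot: [0.994, 0.113, 0.0, 0.001]
force: [-3.8, -2.4, 12.6]
finger_gap: 0.46
```

Call:
jog_arm:
  xyz:
    - [0.002,-0.002,0]
    - [0.004,-0.004,0]
    - [0.006,-0.006,0]
    - [0.008,-0.007,0]
    - [0.008,-0.007,0]
  turn:
    - [0,0,0]
    - [0,0,0]
    - [0,0,0]
    - [0,0,0]
    - [0,0,0]
  grip: [0.35,0.35,0.35,0.35,0.35]

```text
clock: 14.65
eef_pos: [0.4229, 0.2018, 0.1996]
ee_rot: [0.994, 0.113, 0.0, 0.001]
force: [-3.2, -5.0, 12.8]
finger_gap: 0.457
```

```bash
python3 -c "
from h import *
s=st();a=ctrl.snapshot('wrist');cv2.imwrite('pics/w13j.png',cv2.resize(a[120:300,215:430],None,fx=3.3,fy=3.3,interpolation=cv2.INTER_CUBIC))"
```

```text
t 14.65 pos [0.4229 0.2018 0.1996] yyaw -77.07 tilt [ 0.0004 -0.0025] F [-3.2 -5.  12.8] T [-0.81  0.72  0.01] gap 0.457
q [ 0.11  0.61 -0.74  2.12  0.68  0.66 -2.45]
```

View pics/w13j.png

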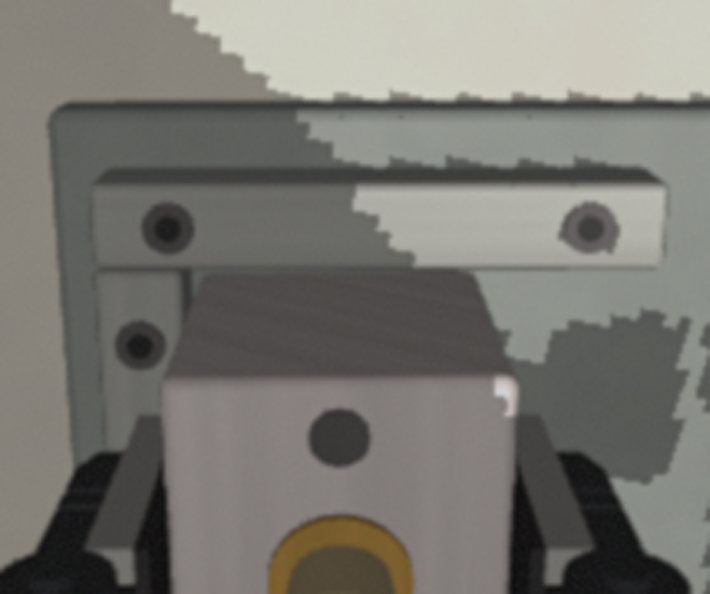

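Call:
jog_arm:
  xyz:
    - [0,-0.0005,0]
    - [0,-0.001,0]
    - [0,-0.0015,0]
    - [0,-0.0015,0]
  turn:
    - [0,0,0]
    - [0,0,0]
    - [0,0,0]
    - [0,0,0]
  grip: [0.35,0.35,0.35,0.35]

```text
clock: 15.1
eef_pos: [0.423, 0.2027, 0.1996]
ee_rot: [0.994, 0.112, 0.0, 0.002]
force: [-2.2, -4.9, 13.2]
finger_gap: 0.456
```

Call:
jog_arm:
  xyz:
    - [0,-0.0005,0]
    - [0,-0.001,0]
    - [0,-0.001,0]
  turn:
    - [0,0,0]
    - [0,0,0]
    - [0,0,0]
  grip: [0.35,0.35,0.35]

```text
clock: 15.4
eef_pos: [0.4231, 0.2034, 0.1996]
ee_rot: [0.994, 0.112, 0.001, 0.002]
force: [-1.2, -6.0, 12.8]
finger_gap: 0.456
```

Call:
jog_arm:
  xyz:
    - [0,-0.0005,0]
    - [0,-0.001,0]
    - [0,-0.001,0]
  turn:
    - [0,0,0]
    - [0,0,0]
    - [0,0,0]
  grip: [0.35,0.35,0.35]

```text
clock: 15.7
eef_pos: [0.4231, 0.2037, 0.1996]
ee_rot: [0.994, 0.112, 0.0, 0.003]
force: [-0.2, -8.0, 14.0]
finger_gap: 0.462
```

Call:
jog_arm:
  xyz:
    - [0,-0.0005,0]
    - [0,-0.001,0]
    - [0,-0.001,0]
  turn:
    - [0,0,0]
    - [0,0,0]
    - [0,0,0]
  grip: [0.35,0.35,0.35]

```text
clock: 16.0
eef_pos: [0.423, 0.204, 0.1996]
ee_rot: [0.994, 0.111, 0.0, 0.003]
force: [-1.4, -10.1, 15.8]
finger_gap: 0.463
```

```bash
python3 -c "
from h import *
s=st();a=ctrl.snapshot('wrist');cv2.imwrite('pics/w14j.png',cv2.resize(a[120:300,215:430],None,fx=3.3,fy=3.3,interpolation=cv2.INTER_CUBIC))"
```

```text
t 16.00 pos [0.423  0.204  0.1996] yyaw -77.20 tilt [ 0.0016 -0.0065] F [ -1.4 -10.1  15.8] T [-2.12  0.14 -0.04] gap 0.463
q [ 0.1   0.61 -0.73  2.12  0.68  0.67 -2.45]
```

View pics/w14j.png

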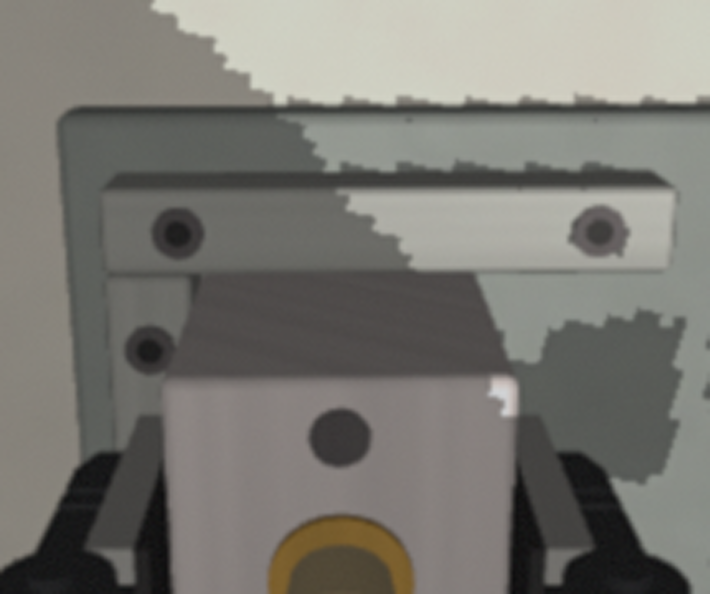

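Call:
jog_arm:
  xyz:
    - [0.0007,0,0]
    - [0.0015,0,0]
    - [0.002,0,0]
    - [0.002,0,0]
  turn:
    - [0,0,0]
    - [0,0,0]
    - [0,0,0]
    - [0,0,0]
  grip: [0.35,0.35,0.35,0.35]

```text
clock: 16.45
eef_pos: [0.4235, 0.2043, 0.1996]
ee_rot: [0.994, 0.112, -0.001, 0.004]
force: [-6.1, -12.1, 23.1]
finger_gap: 0.457
```

Call:
jog_arm:
  xyz:
    - [0.0005,0,0]
    - [0.001,0,0]
    - [0.001,0,0]
  turn:
    - [0,0,0]
    - [0,0,0]
    - [0,0,0]
  grip: [0.35,0.35,0.35]

```text
clock: 16.75
eef_pos: [0.4238, 0.2045, 0.1996]
ee_rot: [0.994, 0.112, -0.002, 0.004]
force: [-9.5, -12.9, 27.6]
finger_gap: 0.459
```

```bash
python3 -c "
from h import *
s=st();m=R.from_quat(s['ee_rot']).as_matrix();print('tool F',m.T@s['force'],to(s['eef_pos'],-77.1))"
```

```text
t 16.75 pos [0.4238 0.2045 0.1996] yyaw -77.16 tilt [-0.0023 -0.0091] F [ -9.5 -12.9  27.6] T [-2.46  1.85 -0.04] gap 0.459
q [ 0.1   0.61 -0.73  2.11  0.68  0.67 -2.45]
tool F [-12.27969892  10.68252728 -27.48242521] [array([0., 0., 0.]), array([ 0.0083,  0.0043, -0.001 ])]
```

Call:
jog_arm:
  xyz:
    - [0,0,-0.0004]
    - [0,0,-0.0008]
    - [0,0,-0.0008]
    - [0,0,-0.0008]
  turn:
    - [0.004,0.002,0]
    - [0.008,0.004,0]
    - [0.008,0.004,0]
    - [0.008,0.004,0]
  grip: [0.35,0.35,0.35,0.35]

```text
clock: 17.15
eef_pos: [0.4237, 0.2033, 0.1996]
ee_rot: [0.994, 0.111, -0.001, 0.001]
force: [-7.2, -13.9, 19.5]
finger_gap: 0.459
```

```bash
python3 -c "
from h import *
s=st();m=R.from_quat(s['ee_rot']).as_matrix();print('tool F',m.T@s['force'],to(s['eef_pos'],-77.1));a=ctrl.snapshot('wrist');cv2.imwrite('pics/w15j.png',cv2.resize(a[120:300,215:430],None,fx=3.3,fy=3.3,interpolation=cv2.INTER_CUBIC));t=ctrl.snapshot('top');cv2.imwrite('pics/t15j.png',cv2.resize(t[220:310,185:280],None,fx=6,fy=6,interpolation=cv2.INTER_CUBIC))"
```

```text
t 17.15 pos [0.4237 0.2033 0.1996] yyaw -77.21 tilt [-0.0015 -0.0022] F [ -7.2 -13.9  19.5] T [-2.96  1.42 -0.02] gap 0.459
q [ 0.1   0.61 -0.74  2.12  0.68  0.67 -2.45]
tool F [-10.14190959  12.02582998 -19.4238056 ] [array([0., 0., 0.]), array([ 0.0018,  0.0019, -0.0019])]
```

View pics/w15j.png

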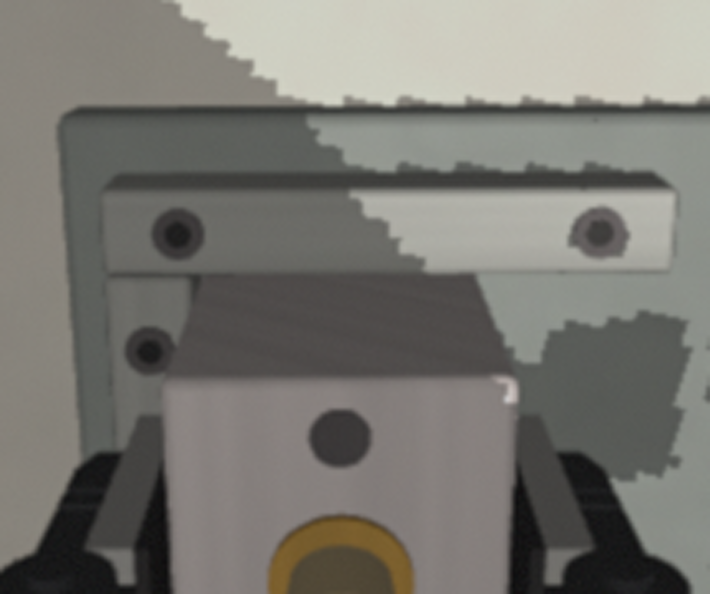

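View pics/t15j.png

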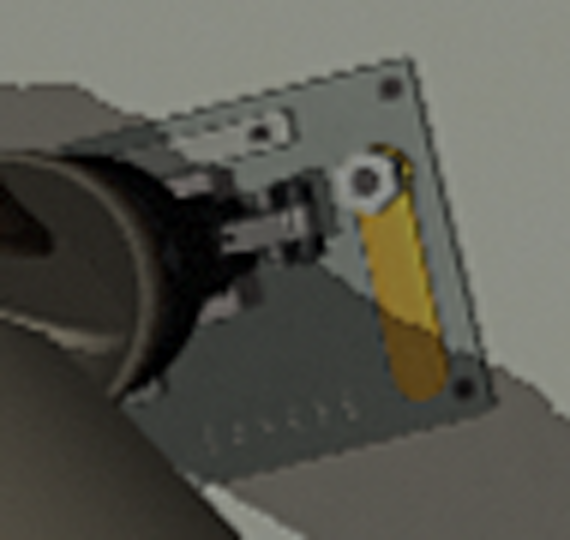

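```bash
python3 - <<'E'
from h import *
s=ctrl.sense(); m=R.from_quat(s['ee_rot']).as_matrix()
c=lambda u,v:((u+.5)/3.3-.5+215,(v+.5)/3.3-.5+120)
f=ray('wrist',[c(250,271.5),c(450,271)],.022,s);k=ray('wrist',[c(200,376.5),c(480,376.5)],.052,s)
l=ray('wrist',[c(192,290)],.022,s);kl=ray('wrist',[c(164,400)],.052,s)
tl=lambda p:(p-s['eef_pos'])@m*1000
print(tl(f));print(tl(k));print('left',tl(l),tl(kl))
a=cv2.imread('pics/w15j.png')
for u in(240,300,440):print(u,[int(x) for x in a[262:282,u].mean(1)])
E
```

```text
[[ 28.46758509 -12.88096376 177.52943661]
 [ 28.49252071  13.85932439 177.57864474]]
[[ 25.593759   -16.19105    147.52891025]
 [ 25.5327609   14.39318338 147.58536904]]
left [[ 25.88293717 -20.7282866  177.52009025]] [[ 22.82595293 -20.24350857 147.52691632]]
240 [103, 103, 102, 101, 101, 100, 99, 97, 95, 92, 89, 85, 82, 79, 76, 75, 75, 75, 75, 75]
300 [102, 102, 102, 102, 101, 100, 98, 95, 92, 90, 86, 82, 79, 77, 75, 74, 74, 74, 75, 75]
440 [161, 161, 161, 160, 158, 156, 152, 146, 141, 135, 124, 112, 101, 90, 81, 78, 76, 74, 74, 75]
```

Call:
jog_arm:
  xyz:
    - [0,0,-0.0005]
    - [0,0,-0.001]
    - [0,0,-0.001]
    - [0,0,-0.001]
  turn:
    - [0,0,0]
    - [0,0,0]
    - [0,0,0]
    - [0,0,0]
  grip: [0.35,0.35,0.35,0.35]

```text
clock: 17.65
eef_pos: [0.4238, 0.2031, 0.1997]
ee_rot: [0.994, 0.111, -0.001, 0.0]
force: [-3.0, -11.5, 6.0]
finger_gap: 0.459
```

```bash
cat > chk.py <<'E'
from h import *
import sys
s=st();m=R.from_quat(s['ee_rot']).as_matrix();print('tool F',m.T@s['force']);a=ctrl.snapshot('wrist');cv2.imwrite('pics/%s.png'%sys.argv[1],a);cv2.imwrite('pics/%sj.png'%sys.argv[1],cv2.resize(a[120:300,215:430],None,fx=3.3,fy=3.3,interpolation=cv2.INTER_CUBIC))
E
python3 chk.py w16
```

```text
t 17.65 pos [0.4238 0.2031 0.1997] yyaw -77.24 tilt [-0.0021 -0.0011] F [ -3.  -11.5   6. ] T [-2.59  0.61 -0.07] gap 0.459
q [ 0.11  0.61 -0.74  2.12  0.67  0.67 -2.45]
tool F [-5.45743019 10.55594542 -5.96912783]
```

View pics/w16j.png

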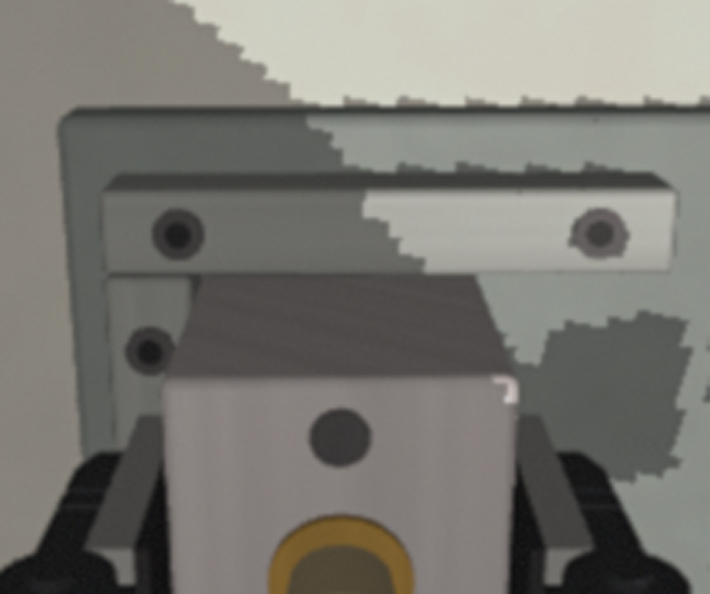

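Call:
jog_arm:
  xyz:
    - [0.0005,0,0]
    - [0.001,0,0]
    - [0.0015,0,0]
    - [0.002,0,0]
    - [0.002,0,0]
  turn:
    - [0,0,0]
    - [0,0,0]
    - [0,0,0]
    - [0,0,0]
    - [0,0,0]
  grip: [0.35,0.35,0.35,0.35,0.35]

```text
clock: 18.2
eef_pos: [0.4251, 0.2035, 0.1997]
ee_rot: [0.994, 0.111, -0.002, 0.001]
force: [-5.6, -12.9, 9.3]
finger_gap: 0.456
```

```bash
python3 chk.py w17
```

```text
t 18.20 pos [0.4251 0.2035 0.1997] yyaw -77.21 tilt [-0.0033 -0.002 ] F [ -5.6 -12.9   9.3] T [-2.69  1.19 -0.07] gap 0.456
q [ 0.11  0.61 -0.74  2.11  0.67  0.67 -2.44]
tool F [-8.30564338 11.3515731  -9.28579222]
```

View pics/w17j.png

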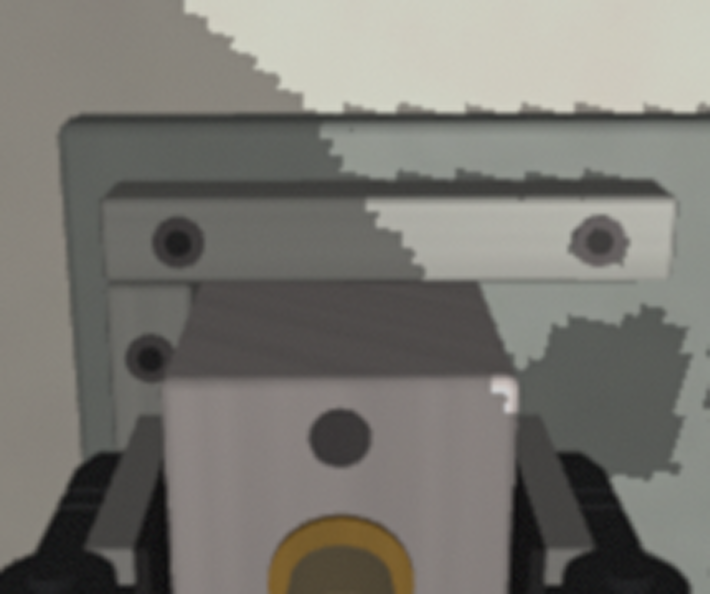

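Call:
jog_arm:
  xyz:
    - [0.0005,0,-0.0002]
    - [0.001,0,-0.0002]
    - [0.0015,0,-0.0003]
    - [0.002,0,-0.0003]
    - [0.002,0,-0.0003]
  turn:
    - [0,0,0]
    - [0,0.002,0]
    - [0,0.003,0]
    - [0,0.003,0]
    - [0,0.003,0]
  grip: [0.35,0.35,0.35,0.35,0.35]

```text
clock: 18.75
eef_pos: [0.4263, 0.2038, 0.1997]
ee_rot: [0.994, 0.111, -0.001, 0.001]
force: [-6.8, -12.8, 9.0]
finger_gap: 0.455
```

```bash
python3 chk.py w18
```

```text
t 18.75 pos [0.4263 0.2038 0.1997] yyaw -77.21 tilt [-0.002  -0.0019] F [ -6.8 -12.8   9. ] T [-2.69  1.61 -0.17] gap 0.455
q [ 0.1   0.61 -0.74  2.11  0.67  0.67 -2.44]
tool F [-9.50689708 11.00554904 -8.95443958]
```

View pics/w18j.png

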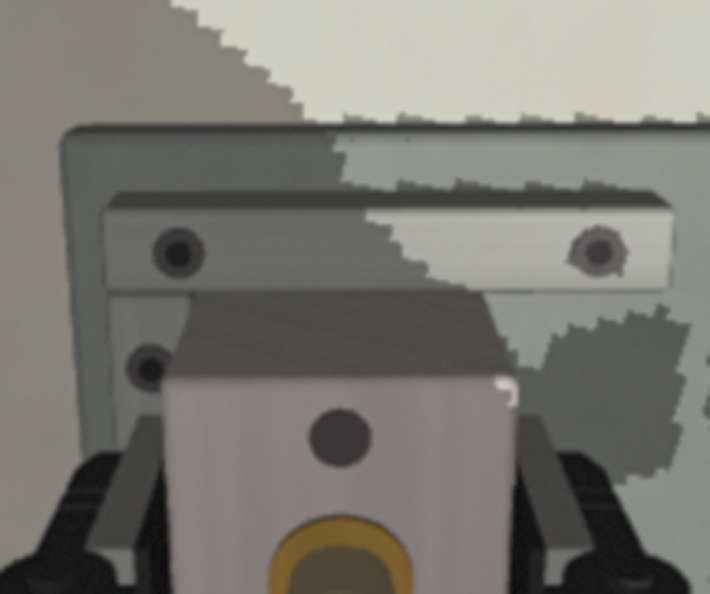

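Call:
jog_arm:
  xyz:
    - [0.0005,0,0]
    - [0.001,0,0]
    - [0.0015,0,0]
    - [0.002,0,0]
    - [0.002,0,0]
  turn:
    - [0,0,0]
    - [0,0.002,0]
    - [0,0.003,0]
    - [0,0.003,0]
    - [0,0.003,0]
  grip: [0.35,0.35,0.35,0.35,0.35]

```text
clock: 19.3
eef_pos: [0.4265, 0.2041, 0.1996]
ee_rot: [0.994, 0.112, -0.001, 0.002]
force: [-14.3, -13.6, 19.7]
finger_gap: 0.455
```

```bash
python3 chk.py w19
```

```text
t 19.30 pos [0.4265 0.2041 0.1996] yyaw -77.19 tilt [-0.0024 -0.0034] F [-14.3 -13.6  19.7] T [-2.95  3.09 -0.23] gap 0.455
q [ 0.1   0.61 -0.74  2.11  0.67  0.67 -2.44]
tool F [-17.03856647  10.09300019 -19.57031082]
```

View pics/w19j.png

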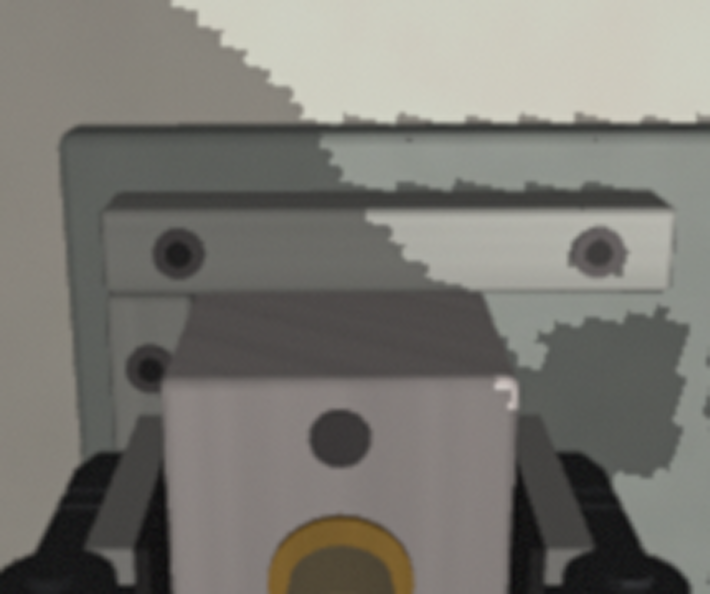

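Call:
jog_arm:
  xyz:
    - [0,-0.0005,-0.0005]
    - [0,-0.001,-0.001]
    - [0,-0.001,-0.001]
    - [0,-0.001,-0.001]
  turn:
    - [0.002,0.001,0]
    - [0.003,0.002,0]
    - [0.003,0.002,0]
    - [0.003,0.002,0]
  grip: [0.35,0.35,0.35,0.35]

```text
clock: 19.75
eef_pos: [0.4264, 0.2038, 0.1997]
ee_rot: [0.994, 0.111, -0.001, 0.001]
force: [-11.3, -15.2, 8.6]
finger_gap: 0.453
```

```bash
python3 chk.py w20; python3 - <<'E'
from h import *
s=ctrl.sense()
print(to(s['eef_pos'],-77.1))
E
```

```text
t 19.75 pos [0.4264 0.2038 0.1997] yyaw -77.24 tilt [-0.002  -0.0016] F [-11.3 -15.2   8.6] T [-3.37  2.36 -0.18] gap 0.453
q [ 0.1   0.61 -0.74  2.11  0.67  0.67 -2.44]
tool F [-14.43133306  12.32781245  -8.54041151]
[array([0., 0., 0.]), array([ 0.0011,  0.0023, -0.0025])]
```

View pics/w20j.png

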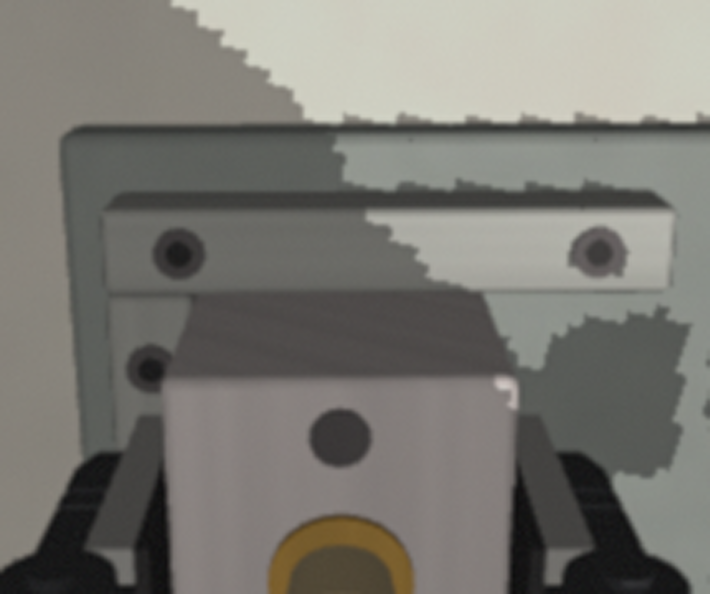

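```bash
python3 - <<'E'
from h import *
s=ctrl.sense();m=R.from_quat(s['ee_rot']).as_matrix()
g=cv2.cvtColor(cv2.imread('pics/w20.png'),cv2.COLOR_BGR2GRAY).astype(float)
def hor(us,v0,v1,sign):
    P=[]
    for u in us:
        d=sign*np.diff(g[v0:v1,u]);d[d<0]=0
        i=d.argmax();w=d[max(0,i-2):i+3];P.append((u,v0+.5+(np.arange(max(0,i-2),max(0,i-2)+len(w))*w).sum()/w.sum()))
    return np.array(P)
def ver(vs,u0,u1,sign):
    P=[]
    for v in vs:
        d=sign*np.diff(g[v,u0:u1]);d[d<0]=0
        i=d.argmax();w=d[max(0,i-2):i+3];P.append((u0+.5+(np.arange(max(0,i-2),max(0,i-2)+len(w))*w).sum()/w.sum(),v))
    return np.array(P)
def fit(P,z,n,ax):
    q=(ray('wrist',P,z,s)-s['eef_pos'])@m*1000
    x,y=q[:,1-ax],q[:,ax]
    for _ in range(3):
        c=np.polyfit(x,y,1);r=y-np.polyval(c,x);k=abs(r)<max(2*r.std(),.05);x,y=x[k],y[k]
    print(n,'tool %s=%.2f'%('xy'[ax],np.median(y)),'slope deg %.2f'%np.degrees(np.arctan(c[0])),'rms %.2f'%r.std(),len(x))
fit(hor(range(278,358,2),202,214,-1),.022,'backfence edge',0)
fit(hor(range(272,366,2),228,240,1),.052,'carrier top back',0)
fit(hor(range(240,430,2),152,164,-1),.010,'plate back edge',0)
fit(ver(range(212,232),266,278,-1),.022,'leftfence edge',1)
fit(ver(range(240,300,2),258,274,1),.052,'carrier left',1)
fit(ver(range(240,300,2),362,378,-1),.052,'carrier right',1)
E
```

```text
backfence edge tool x=25.92 slope deg 0.61 rms 0.11 34
carrier top back tool x=25.36 slope deg 0.59 rms 0.03 39
plate back edge tool x=46.43 slope deg 0.27 rms 0.13 78
 ** On entry to DLASCL parameter number  4 had an illegal value
 ** On entry to DLASCL parameter number  4 had an illegal value
 ** On entry to DLASCL parameter number  4 had an illegal value
 ** On entry to DLASCL parameter number  4 had an illegal value
 ** On entry to DLASCL parameter number  5 had an illegal value
 ** On entry to DLASCL parameter number  4 had an illegal value<stdin>:14: RuntimeWarning: invalid value encountered in scalar divide
Traceback (most recent call last):
numpy.linalg.LinAlgError: SVD did not converge in Linear Least Squares
```

Call:
jog_arm:
  xyz:
    - [0,0,0]
    - [0,0,0]
    - [0,0,0]
    - [0,0,0]
    - [0,0,0]
    - [0,0,0]
    - [0,0,0]
    - [0,0,0]
  turn:
    - [0.001,0.002,0]
    - [0.002,0.003,0]
    - [0.002,0.003,0]
    - [0.002,0.003,0]
    - [0.002,0.003,0]
    - [0.002,0.003,0]
    - [0.002,0.003,0]
    - [0.002,0.003,0]
  grip: [0.35,0.35,0.35,0.35,0.35,0.35,0.35,0.35]

```text
clock: 20.6
eef_pos: [0.4261, 0.2035, 0.1997]
ee_rot: [0.994, 0.111, -0.0, 0.0]
force: [-12.6, -15.9, 10.3]
finger_gap: 0.461
```

```bash
python3 chk.py w21; python3 - <<'E'
from h import *
t=ctrl.snapshot('scene');cv2.imwrite('pics/s21.png',cv2.resize(t[120:280,140:340],None,fx=3.6,fy=3.6,interpolation=cv2.INTER_CUBIC))
E
```

```text
t 20.60 pos [0.4261 0.2035 0.1997] yyaw -77.25 tilt [-0.0002 -0.    ] F [-12.6 -15.9  10.3] T [-3.65  2.66 -0.18] gap 0.461
q [ 0.11  0.61 -0.74  2.11  0.68  0.67 -2.44]
tool F [-15.80985814  12.69081449 -10.26046052]
```

View pics/w21.png

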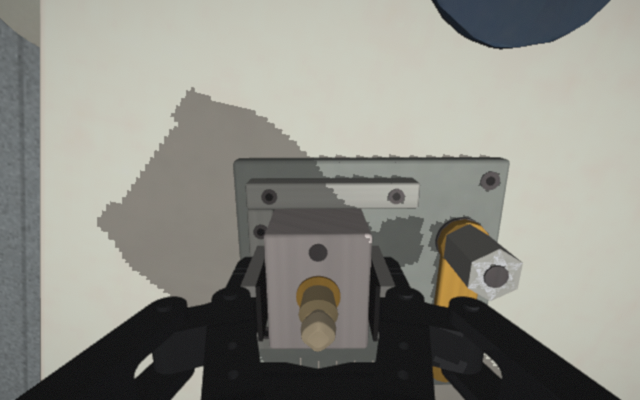

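View pics/s21.png

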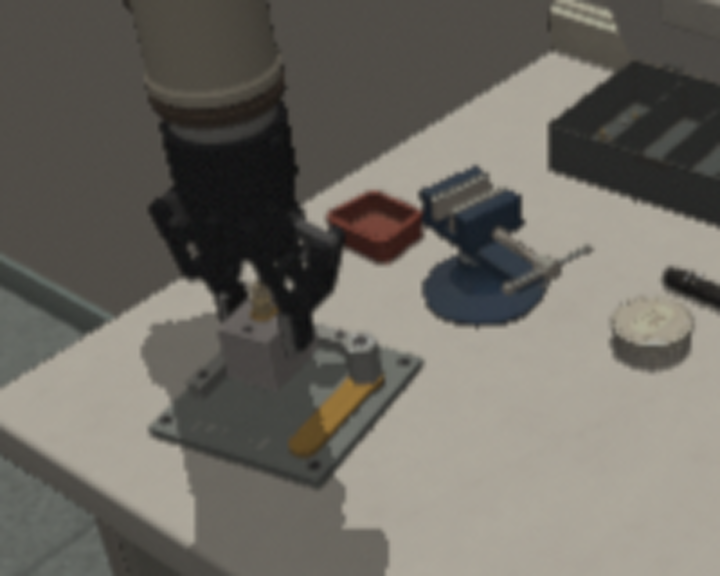

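Tool is level, the strap is clear, and the carrier is seated with steady pushes on both fences. Handing in.

```bash
python3 -c "
from h import *
print(ctrl.hand_in())"
```

```text
the job is handed in; nothing more can be done
None
```

I turned the strap clear, put the die carrier on the jig plate, and handed in at about 20.6 s with it still gripped and pressed into the corner. No verdict came back.

- **Strap:** I turned the nut anticlockwise by 1.32 rad. The strap is now at about 1.53 rad, and the top view shows it pointing along the jig's −x, out of the corner.
- **Pressing forces:** at hand-in the forces were about 16 N on the back fence, 13 N on the left fence and 10 N down. These totals include some sliding friction. The tool was level to within 0.001 rad.
- **First stop was false:** the carrier first stuck on friction about 3 mm short of the back fence. I eased the downward force and pushed on. It then stopped moving and the push rose by about 8 N.
- **Back fence fit:** the wrist image shows the carrier parallel to the back fence (edge slopes 0.59° and 0.61°). The edge positions still differ by 0.56 mm, which is within the 2 mm camera calibration.
- **Left fence fit:** contact there rests on the force reading and an earlier image estimate of about 0.5 mm. My last edge fit on that side failed to compute, and I did not repeat it.
- **Bench:** I touched nothing else on the bench.

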